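# Hold the hopper flap open with its lever

### The arm

A 6-joint arm with a two-finger parallel gripper is mounted at the origin on the work surface. World frame = base frame: x ahead of the robot, y to its left, z up, the work surface at z = 0. Lengths are in m, angles in degrees, forces in N, time in s.
With the tool pointing down it reaches from about 0.375 to 0.9 m from the base axis. Payload 3.1 kg.
Tool frame: the origin (TCP) lies between the finger pads; the fingertips stand 22 mm ahead of it and the grasp point (between the pads) lies 3 mm ahead of it; z points along the fingers, y is the line along which they close (so a half turn about z gives the same grasp; the last joint's range is limited). The gripper opens to 85 mm and grips with 20 to 120 N. Pads are 22 mm wide; open, the fingers measure 114 mm over their backs; the gripper's body (76 mm by 85 mm) begins 54 mm behind the grasp point. The pads swing forward as they close: fully open they stand 13 mm farther back than shut.
Start: joints at [62.596, 30.224, 82.088, -0, 67.689, -10.227], TCP at [0.185, 0.597, 0.253] pointing down, gripper open.
Joint ranges: [-176.69, 176.69], [-43.24, 126.21], [12.49, 139.97], [-82, 262], [0, 151.66], [-163.58, 163.58]. Speed limits (degrees/s): [159.86, 159.86, 180, 180, 180, 180].

### API

Orientations are given as a 3x3 rotation matrix whose columns are the frame's x, y, z axes.
In Python, from plant import bot gives the robot as it stands. The module is installed in compiled form; this text tells all that it offers.
- The arm moves only by the shell command python3 -m pendant 'ROWS' [FORCE]. ROWS is JSON, a list of rows, each an object with "delta_pos": the shift along the tool's x, y, z in cm, a list of three; "spin": the turn about the tool's z in rad; "gripper": the closure, from 0 (fully open) to 1 (shut). In form: [{"delta_pos": [dx, dy, dz], "spin": spin, "gripper": gripper}, ...]. A call has 1 to 12 rows; each row shifts and turns the commanded pose from where the row before left it, along the tool's axes as they then stand; what a row does not reach is not made up. A row lasts 1/12 s, in which the tool goes at most 41.7 mm and 7.16 degrees, less where a joint would pass 70% of its speed; a pose out of reach is approached as far as the arm can. A call with a gripper value outside its range is refused whole. The fingers move at their own pace and stop on an object; FORCE is the grip in N (left out, the last holds). Time passes only in rows, so rows that do not move let the fingers close. It gives the time, the measured TCP pose, the force, the opening and the grip force at its end, in the units of the state.
- bot.observe(): the state, without advancing time (a new reading comes with each control period).
- bot.capture(name): name is "side" or "top" or "wrist"; returns the picture (480x640x3 uint8, red, green, blue); there is no depth.
- bot.calibration(name): a dict with "fov_y" (degrees; the focal length in pixels is half the picture's height over the tangent of half this angle, whatever the lens; pixels are square), "cx", "cy" (the principal point, pixels), "world_from_camera" (4x4, takes a point from camera to world coordinates); the wrist camera has in their place "mount" (4x4, takes a point from camera to tool coordinates, whose origin is the TCP and whose axes are the flange's). Camera axes: x right, y down, z forward; pixel columns grow to the right and rows downward; lengths in m; the calibration is good to about 2 mm. The wrist camera is an equidistant fisheye: a pixel r from the principal point sees the ray r / f radians off the axis. A picture is of the moment at which its call begins: read the wrist's pose just before it. calibration takes no time and is no camera call.
- bot.sign_off(): hands the job in; it is judged then, once.
The state is a dict: "t": time; "joint_pos": joint angles; "joint_vel": joint speeds; "joint_efforts": joint torques, N m; "ee_pos": TCP position; "orientation": TCP orientation; "ft_force": force on the tool from outside, world axes, zero at the start; "moment": the same for the moment, N m; "finger_gap": finger opening in m; "finger_force": force on a finger pad.
Only numpy, scipy, OpenCV 4.12 (cv2) and the standard library are available. Lean on these libraries where they do the work, as an engineer would, in place of code of your own. Each camera call takes 0.05 s, during which the arm holds its last target. There are 200 camera calls.

### The job

The hopper of the bench-top card unit is jammed and somebody wants to reach in. Push the pack of cards off the heavy steel flap so that it sits flat and wholly on the aluminium deck beside it, without picking it up; then press the lever's red pad all the way down with the fingertips so that the flap rises, and finish while still holding the pad down. Open the flap only by its lever and leave the spare pack, glue bottle and tape roll where they are.

Things in the scene. Friction and masses are not known exactly. Their poses are not given: they have to be found in the camera images.
- unit: white bench-top card unit, fixed, 168 mm deep (its x) by 308 mm wide (its y, from -128 to +180 mm). Origin on the table, under the line between flap and deck. Right part (y below 0): hopper under the steel flap, its front and back walls (x = +-74 to +-84 mm) 106 mm high. Left part: closed body with the aluminium deck on top
- pivot (a point): middle of the lever's pivot pin, 85 mm above the table at x 0, y -145 mm of the unit; fixed, axes as the unit's, pin along x (+-31 mm). Two blue cheeks (x +-27 mm, y +-17 mm of here) hold it and stand 100 mm high. The lever's long end points right (-y), its short end left under the flap
- deck (a point): middle of the deck's top face, 106 mm above the table; axes as the unit's. The deck is 168 mm (x) by 180 mm (y: from -85 mm at the flap to +95 mm); a blue stop 6 mm thick and 12 mm high closes its far left end (inner face at y = +89 mm)
- flap_hinge (a point): middle of the flap's hinge line, at deck height, 2 mm right of the deck's edge; fixed, axes as the unit's. The flap reaches from here 119 mm to the right (-y) and 71 mm each way in x. The hinge runs along x
- flap_edge (a point): middle of the flap's free (right) edge, on its top face. Flap: steel plate 142 mm (x) by 116 mm (y), 12 mm thick, about 1.9 kg, yellow along the free edge; shut, its top is 107 mm above the table, 1 mm above the deck. The edge rises about 43 mm when the lever is fully down
- flap (a joint): opening angle of the flap, rad: 0 shut (level), about 0.37 when the lever is fully down. It is not fastened and falls shut when the lever is let go
- lever_pad (a point): centre of the top face of the red pad at the lever's long end; pad 46 mm (unit's x) by 54 mm (along the lever), bar 22 mm wide. At rest the long end slopes up at 0.23 rad, this point 140 mm above the table and 184 mm right (-y) of the pivot; fully down it slopes down 0.23 rad, 53 mm above the table, 190 mm from the pivot. Axes: the unit's at rest, turning with the lever
- lever (a joint): angle of the lever, rad: 0 at rest, 0.46 fully down on its rigid stop. Pressing the pad down raises the short end's brass roller under the flap; about 5 to 9 N at the pad are needed all the way, more only at the stop. The lever springs back when let go
- pack: loose bundle of cards lying on the flap, 90 mm (its x) by 54 mm (its y) by 45 mm high, 0.19 kg, red sides, white top, yellow band round its middle. Origin at the centre of its underside
- spare: bystander: loose bundle of cards on the table, 90 by 54 mm, 60 mm high, white sides, red top, yellow band. Origin at the centre of its underside
- glue: bystander: small white glue bottle with orange cap standing on the table, 44 mm across, 85 mm high. Origin at the centre of its underside
- tape: bystander: roll of amber parcel tape lying flat on the table, 90 mm across, hole 68 mm, 45 mm high. Origin at the centre of its underside
Things that resemble listed ones, but are neither listed nor needed, are in the scene too. Leave any black or blue look-alike of the pack alone.

How it is judged:
By the outcome, as a careful person would: the job done as asked, in the order asked, and still so for the second after the job is handed in, while the arm keeps its last pose, push and grip.
It also fails if it takes over 45 s, if anything falls off the work surface, if the arm or the gripper's body presses on something with over 40 N, if the wrist force passes 120 N, or if a joint passes its speed limit or range.

## Working session

There is one attempt and no reset: what is moved stays moved. The work goes in short steps, Python scripts to look and compute and a shell command to move; the robot and the scene stay as the last step left them, time stands still between calls to the robot, and variables do not carry over. Pictures are saved under pics/ and viewed, at most 12 in all, crops included, and the job is handed in when it is done.

```bash
mkdir -p pics; python3 - <<'E'
from plant import bot
import cv2,numpy as np
np.set_printoptions(precision=4,suppress=True)
s=bot.observe();print(s['t'],s['ee_pos'],s['orientation'],s['finger_gap'],s['ft_force'])
for n in("side","top"):
    cv2.imwrite(f"pics/{n}0.png",bot.capture(n)[:,:,::-1])
for n in("side","top","wrist"):print(n,bot.calibration(n))
E
```

```text
0.0 [0.1843 0.5965 0.2523] [[-0.9554  0.2953 -0.001 ]
 [ 0.2953  0.9554 -0.0019]
 [ 0.0004 -0.0021 -1.    ]] 0.0853646787472951 [-1.089  0.302 -0.158]
side {'fov_y': 57.803393924479046, 'cx': 319.3611193442945, 'cy': 241.06684403381482, 'world_from_camera': array([[-0.9099, -0.3211,  0.2627,  0.3636],
       [-0.4148,  0.7143, -0.5637,  0.5253],
       [-0.0066, -0.6218, -0.7831,  0.7301],
       [ 0.    ,  0.    ,  0.    ,  1.    ]])}
top {'fov_y': 47.44182451975621, 'cx': 327.4843058494866, 'cy': 236.36110128809545, 'world_from_camera': array([[-0.023 , -0.9923,  0.122 ,  0.4407],
       [-0.9997,  0.0232,  0.0004,  0.0608],
       [-0.0032, -0.1219, -0.9925,  1.1978],
       [ 0.    ,  0.    ,  0.    ,  1.    ]])}
wrist {'fov_y': 65.70646984690485, 'cx': 316.7922430367098, 'cy': 243.71804072864975, 'mount': array([[-0.0017, -0.961 , -0.2765,  0.0701],
       [ 1.    , -0.0016, -0.0006,  0.0002],
       [ 0.0002, -0.2765,  0.961 , -0.1205],
       [ 0.    ,  0.    ,  0.    ,  1.    ]])}
```

View pics/side0.png

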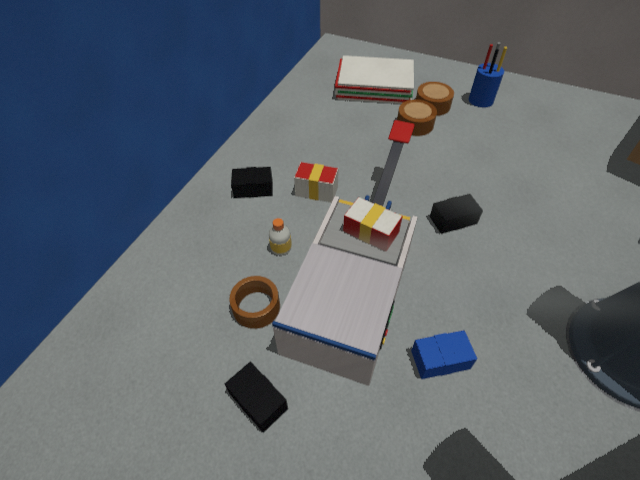

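View pics/top0.png

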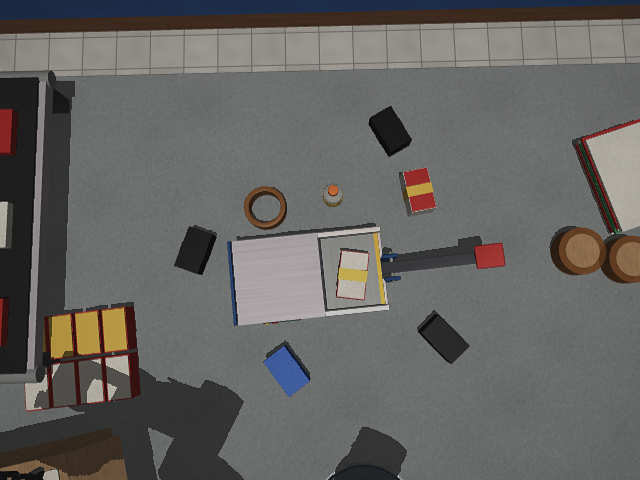

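Side view: the pack's top is near (373,216), the pad near (401,131) and the deck's stop edge runs from (277,325) to (377,352). Top view: the pack is near (352,274), the pad near (490,256), the flap's yellow edge near (379,270), and the deck's left corners near (230,241) and (236,325). I'll zoom in to get precise pixels.

```bash
python3 - <<'E'
import cv2
t=cv2.imread("pics/top0.png");s=cv2.imread("pics/side0.png")
cv2.imwrite("pics/topz.png",cv2.resize(t[215:335,220:410],None,fx=4,fy=4,interpolation=cv2.INTER_CUBIC))
cv2.imwrite("pics/sidez.png",cv2.resize(s[190:390,265:465],None,fx=3,fy=3,interpolation=cv2.INTER_CUBIC))
for n,im,r in(("top",t,(230,280,460,520)),("side",s,(110,150,380,420))):
    h=cv2.cvtColor(im,cv2.COLOR_BGR2HSV)
    m=((h[...,0]<8)|(h[...,0]>172))&(h[...,1]>150)&(h[...,2]>90)
    import numpy as np
    q=np.zeros_like(m);q[r[0]:r[1],r[2]:r[3]]=m[r[0]:r[1],r[2]:r[3]]
    y,x=np.nonzero(q);print(n,len(x),x.mean(),y.mean(),cv2.boxPoints(cv2.minAreaRect(np.c_[x,y].astype(np.float32))))
E
```

```text
top 647 489.3786707882535 255.39103554868623 [[473.71997 246.04   ]
 [501.57996 242.06   ]
 [504.86    265.02002]
 [477.      269.     ]]
side 428 401.20327102803736 130.8551401869159 [[388.22433 138.61949]
 [392.5414  118.47315]
 [414.39505 123.15608]
 [410.07797 143.30243]]
```

View pics/topz.png

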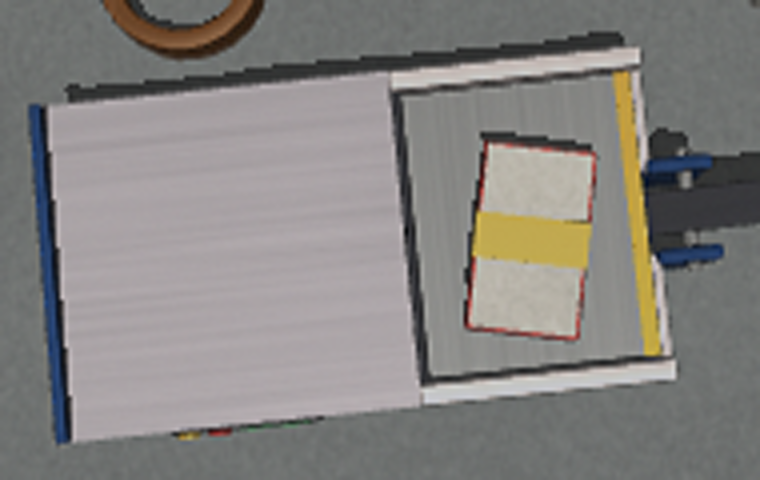

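View pics/sidez.png

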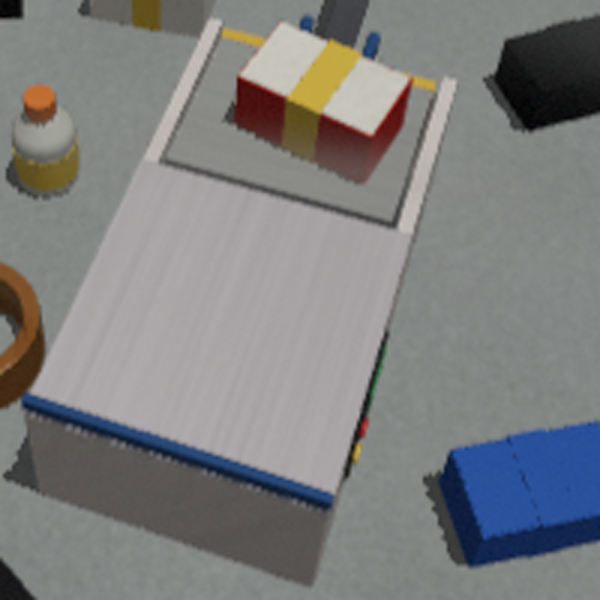

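The top zoom shows the deck/flap corners at (390,75) and (421,405) and the pack-top corners at (486,141), (596,152), (579,339) and (467,328). The side zoom shows the deck corners at (147,162) and (411,235) and the pack-top corners at (238,78), (284,22), (411,75) and (373,135).

```bash
cat >h.py <<'E'
import numpy as np,cv2
from scipy.optimize import least_squares
from plant import bot
np.set_printoptions(precision=4,suppress=True)
def proj(n,P):
    c=bot.calibration(n);f=240/np.tan(np.radians(c['fov_y']/2));T=np.linalg.inv(c['world_from_camera'])
    q=np.atleast_2d(P)@T[:3,:3].T+T[:3,3];return q[:,:2]/q[:,2:]*f+[c['cx'],c['cy']]
def zt(p):return (np.array(p,float)+.5)/4-.5+[220,215]
def zs(p):return (np.array(p,float)+.5)/3-.5+[265,190]
def tri(a,b):
    out=[]
    for p,q in zip(np.atleast_2d(a),np.atleast_2d(b)):
        g=lambda X:np.r_[proj("top",X)[0]-p,proj("side",X)[0]-q]
        r=least_squares(g,[.4,0,.1]);out.append(np.r_[r.x,np.abs(r.fun).max()])
    return np.array(out)
def Rz(a):return np.array([[np.cos(a),-np.sin(a),0],[np.sin(a),np.cos(a),0],[0,0,1]])
E
python3 - <<'E'
from h import *
U=np.array([[84,0,106],[-84,0,106],[84,-128,106],[-84,-128,106],[84,180,118],[-84,180,118]])/1e3
a=zt([(390,75),(421,405),(640,50),(675,378),(30,104),(57,443)]);b=zs([(147,162),(411,235),(212,18),(456,80),(24,400),(333,500)])
print(tri(a,b))
def g(v):
    P=U@Rz(v[3]).T+v[:3];return np.r_[proj("top",P)-a,proj("side",P)-b].ravel()
r=least_squares(g,[.4,.05,0,0]);print("unit",r.x[:3],np.degrees(r.x[3]));print(r.fun.reshape(-1,2))
pk=tri(zt([(486,141),(596,152),(579,339),(467,328)]),zs([(238,78),(284,22),(411,75),(373,135)]));print(pk)
R=Rz(r.x[3]);print("pack in unit",(pk[:,:3]-r.x[:3])@R, ((pk[:,:3].mean(0))-r.x[:3])@R)
pad=tri([489.4,255.4],[401.2,130.9])[0];print("pad",pad,(pad[:3]-r.x[:3])@R)
for n,p in(("pack",[0,-60,0]),("deckc",[0,85,106]),("pad",[0,-329,140])):print(n,r.x[:3]+R@np.array(p)/1e3)
E
```

```text
[[ 0.582   0.082   0.1004  0.0977]
 [ 0.4169  0.0701  0.1037  0.2124]
 [ 0.5921 -0.0444  0.1039  0.28  ]
 [ 0.4275 -0.056   0.1055  0.2948]
 [ 0.5695  0.2618  0.1134  0.2862]
 [ 0.4023  0.2484  0.1161  0.0932]]
unit [ 0.4998  0.0759 -0.0039] 4.504651533979853
[[-0.237  -0.7906]
 [ 0.399   0.1868]
 [ 0.1579 -0.927 ]
 [ 0.9688  0.3396]
 [-0.0131  0.2879]
 [ 0.0159  0.232 ]
 [-1.0078 -0.6842]
 [ 0.6611  0.3629]
 [-0.3151  0.1951]
 [ 1.0102  0.5905]
 [-0.2618 -0.1957]
 [-0.0604  0.8248]]
[[ 0.5427  0.0355  0.1481  0.0583]
 [ 0.535  -0.0175  0.1497  0.5743]
 [ 0.4479 -0.006   0.1516  0.5171]
 [ 0.4539  0.047   0.1516  0.3038]]
pack in unit [[ 0.0396 -0.0437  0.152 ]
 [ 0.0277 -0.0959  0.1535]
 [-0.0582 -0.0776  0.1555]
 [-0.048  -0.0251  0.1554]] [-0.0097 -0.0606  0.1541]
pad [ 0.5266 -0.2529  0.1373  0.1564] [ 0.0009 -0.3299  0.1411]
pack [ 0.5046  0.0161 -0.0039]
deckc [0.4932 0.1606 0.1021]
pad [ 0.5257 -0.2521  0.1361]
```

```bash
python3 - <<'E'
from h import *
print(proj("top",[[.184,.597,.252],[.184,.597,.23],[.2,.3,.2],[0,0,0]]))
cv2.imwrite("pics/w0.png",bot.capture("wrist")[:,:,::-1])
E
```

```text
[[ 10.2567 466.5776]
 [ 17.7511 462.7455]
 [196.5401 444.4311]
 [363.4641 516.4156]]
```

View pics/w0.png

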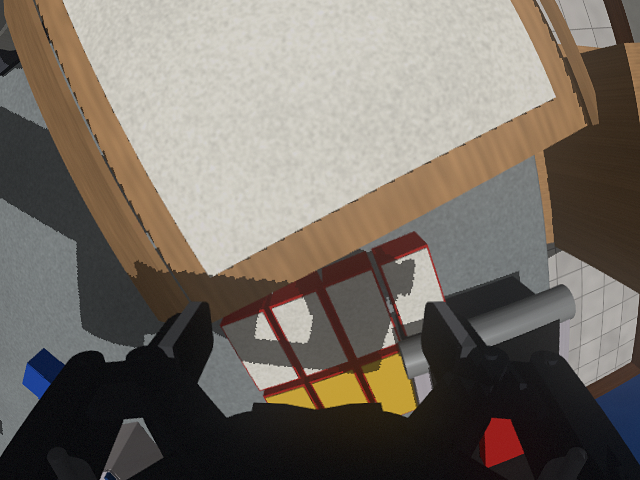

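The wrist view shows a wooden tray and a red card box next to the fingers. I'll lift clear of them first and then cross over.

```bash
python3 -m pendant '[{"delta_pos":[0,0,-3.5],"spin":0,"gripper":0.5},{"delta_pos":[0,0,-3.5],"spin":0,"gripper":0.5},{"delta_pos":[-2.7,-2.85,0],"spin":0,"gripper":0.5},{"delta_pos":[-2.7,-2.85,0],"spin":0,"gripper":0.5},{"delta_pos":[-2.7,-2.85,0],"spin":0,"gripper":0.5},{"delta_pos":[-2.7,-2.85,0],"spin":0,"gripper":0.5},{"delta_pos":[-2.7,-2.85,0],"spin":0,"gripper":0.5},{"delta_pos":[-2.7,-2.85,0],"spin":0,"gripper":0.5},{"delta_pos":[-2.7,-2.85,0],"spin":0,"gripper":0.5},{"delta_pos":[-2.7,-2.85,0],"spin":0,"gripper":0.5},{"delta_pos":[-2.7,-2.85,0],"spin":0,"gripper":0.5},{"delta_pos":[-2.7,-2.85,0],"spin":0,"gripper":0.5}]'
python3 -m pendant '[{"delta_pos":[-2.7,-2.85,0],"spin":0,"gripper":0.5},{"delta_pos":[-2.7,-2.85,0],"spin":0,"gripper":0.5},{"delta_pos":[-2.7,-2.85,0],"spin":0,"gripper":0.5},{"delta_pos":[-2.7,-2.85,0],"spin":0,"gripper":0.5},{"delta_pos":[-2.7,-2.85,0],"spin":0,"gripper":0.5},{"delta_pos":[-2.7,-2.85,0],"spin":0,"gripper":0.5},{"delta_pos":[-2.7,-2.85,0],"spin":0,"gripper":0.5}]'
python3 -m pendant '[{"delta_pos":[0,0,0],"spin":0.119,"gripper":0.5},{"delta_pos":[0,0,0],"spin":0.119,"gripper":0.5},{"delta_pos":[0,0,0],"spin":0.119,"gripper":0.5},{"delta_pos":[0,0,0],"spin":0.119,"gripper":0.5},{"delta_pos":[0,0,0],"spin":0.119,"gripper":0.5},{"delta_pos":[0,0,0],"spin":0.119,"gripper":0.5},{"delta_pos":[0,0,0],"spin":0.119,"gripper":0.5},{"delta_pos":[0,0,0],"spin":0.119,"gripper":0.5},{"delta_pos":[0,0,0],"spin":0.119,"gripper":0.5},{"delta_pos":[0,0,0],"spin":0.119,"gripper":0.5},{"delta_pos":[0,0,0],"spin":0,"gripper":0.5}]'
cat >>h.py <<'E'
UO=np.array([.4998,.0759,0]);UR=Rz(np.radians(4.5))
def go(u,z):
    s=bot.observe();R=np.array(s['orientation']);p=np.array(s['ee_pos'])
    t=UO+UR@np.array([u[0],u[1],0])/1e3;t[2]=z
    print("t",s['t'],"tcp",p,"in unit mm",(p-UO)@UR*1e3,"yaw of tool y vs unit",np.degrees(np.arctan2(R[1,1],R[0,1]))-4.5,"F",s['ft_force'],"gap",s['finger_gap'])
    print("to go cm",R.T@(t-p)*100)
E
python3 -c "
from h import *
go((-10,-117),.136)"
```

```text
t: 1.15
ee_pos: [0.3585, 0.2433, 0.3233]
orientation: [[-0.956, 0.295, 0.0], [0.295, 0.956, 0.0], [-0.0, 0.0, -1.0]]
ft_force: [0.7, 0.1, 0.1]
finger_gap: 0.0428
finger_force: 0.0
t: 1.73
ee_pos: [0.4802, -0.0032, 0.3232]
orientation: [[-0.955, 0.296, -0.0], [0.296, 0.955, 0.0], [0.0, 0.0, -1.0]]
ft_force: [0.1, 1.3, 0.4]
finger_gap: 0.0424
finger_force: 0.0
t: 2.65
ee_pos: [0.4797, -0.0013, 0.3231]
orientation: [[-0.079, 0.997, -0.001], [0.997, 0.079, 0.0], [0.0, -0.001, -1.0]]
ft_force: [0.1, -0.3, 0.1]
finger_gap: 0.0425
finger_force: 0.0
t 2.65 tcp [ 0.4797 -0.0013  0.3231] in unit mm [-26.0495 -75.3621 323.0842] yaw of tool y vs unit 0.0312149203222587 F [ 0.0823 -0.3179  0.106 ] gap 0.04250798050973785
to go cm [-4.1678  1.6139 18.7068]
```

```bash
python3 -m pendant '[{"delta_pos":[-2.1,0.8,2],"spin":0,"gripper":0.5},{"delta_pos":[-2.1,0.8,2],"spin":0,"gripper":0.5},{"delta_pos":[0,0,3],"spin":0,"gripper":0.5},{"delta_pos":[0,0,3],"spin":0,"gripper":0.5},{"delta_pos":[0,0,2.5],"spin":0,"gripper":0.5},{"delta_pos":[0,0,0],"spin":0,"gripper":0.5},{"delta_pos":[0,0,0],"spin":0,"gripper":0.5}]'
python3 - <<'E'
from h import *
go((-10,-117),.136)
cv2.imwrite("pics/w1.png",bot.capture("wrist")[:,:,::-1])
E
```

```text
t: 3.23
ee_pos: [0.4986, -0.0417, 0.1974]
orientation: [[-0.083, 0.997, -0.003], [0.997, 0.083, 0.001], [0.001, -0.003, -1.0]]
ft_force: [-0.2, -0.1, -0.2]
finger_gap: 0.043
finger_force: 0.0
t 3.2333 tcp [ 0.4986 -0.0417  0.1974] in unit mm [ -10.4642 -117.1494  197.4239] yaw of tool y vs unit 0.2487257077332945 F [-0.1514 -0.1188 -0.2079] gap 0.04296409539341954
to go cm [0.0065 0.0666 6.1422]
```

View pics/w1.png

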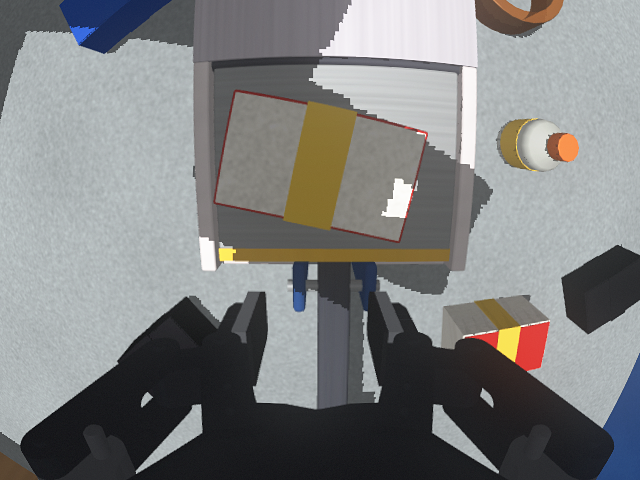

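The view agrees with the estimate: the pack's nearest corner is at (400,241), ahead of the fingertips at about (250,295) and (385,295). Next I descend and push slowly.

```bash
python3 -m pendant '[{"delta_pos":[0,0,2],"spin":0,"gripper":0.5},{"delta_pos":[0,0,2],"spin":0,"gripper":0.5},{"delta_pos":[0,0,1.2],"spin":0,"gripper":0.5},{"delta_pos":[0,0,0.7],"spin":0,"gripper":0.5},{"delta_pos":[0,0,0],"spin":0,"gripper":0.5},{"delta_pos":[0,0,0],"spin":0,"gripper":0.5}]'
python3 -m pendant '[{"delta_pos":[0.4,0,0],"spin":0,"gripper":0.5},{"delta_pos":[0.4,0,0],"spin":0,"gripper":0.5},{"delta_pos":[0.4,0,0],"spin":0,"gripper":0.5},{"delta_pos":[0.4,0,0],"spin":0,"gripper":0.5},{"delta_pos":[0.4,0,0],"spin":0,"gripper":0.5},{"delta_pos":[0.4,0,0],"spin":0,"gripper":0.5},{"delta_pos":[0.4,0,0],"spin":0,"gripper":0.5},{"delta_pos":[0.4,0,0],"spin":0,"gripper":0.5},{"delta_pos":[0.4,0,0],"spin":0,"gripper":0.5},{"delta_pos":[0.4,0,0],"spin":0,"gripper":0.5}]'
python3 - <<'E'
from h import *
go((-10,12),.136)
cv2.imwrite("pics/w2.png",bot.capture("wrist")[:,:,::-1])
E
```

```text
t: 3.78
ee_pos: [0.5003, -0.0421, 0.1405]
orientation: [[-0.082, 0.997, 0.002], [0.997, 0.082, -0.001], [-0.001, 0.002, -1.0]]
ft_force: [0.2, -0.0, 0.0]
finger_gap: 0.043
finger_force: 0.0
t: 4.62
ee_pos: [0.496, -0.0018, 0.1393]
orientation: [[-0.081, 0.997, -0.0], [0.997, 0.081, -0.0], [-0.0, -0.0, -1.0]]
ft_force: [1.0, -2.1, 1.6]
finger_gap: 0.0425
finger_force: 0.8
t 4.6167 tcp [ 0.496  -0.0018  0.1393] in unit mm [ -9.8462 -77.1177 139.331 ] yaw of tool y vs unit 0.16066123314238556 F [ 1.0308 -2.1033  1.562 ] gap 0.042477531783087615
to go cm [8.9119 0.0097 0.3308]
```

View pics/w2.png

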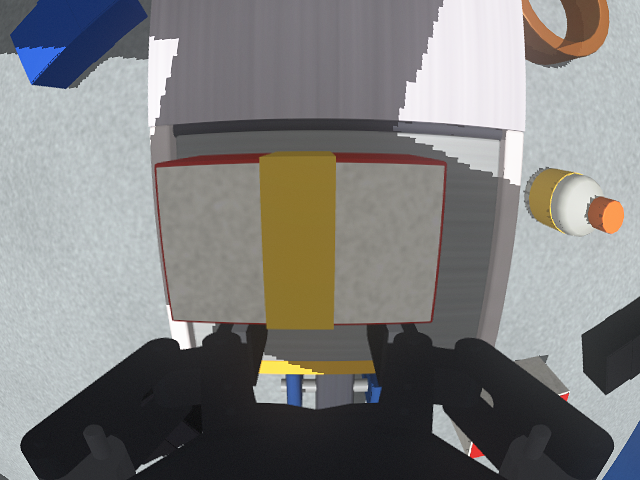

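The pack has squared up against both fingers (pack edge at row 322) and is sliding freely. I'll push it the rest of the way.

```bash
python3 -m pendant '[{"delta_pos":[0.5,0,0],"spin":0,"gripper":0.5},{"delta_pos":[0.5,0,0],"spin":0,"gripper":0.5},{"delta_pos":[0.5,0,0],"spin":0,"gripper":0.5},{"delta_pos":[0.5,0,0],"spin":0,"gripper":0.5},{"delta_pos":[0.5,0,0],"spin":0,"gripper":0.5},{"delta_pos":[0.5,0,0],"spin":0,"gripper":0.5},{"delta_pos":[0.5,0,0],"spin":0,"gripper":0.5},{"delta_pos":[0.5,0,0],"spin":0,"gripper":0.5},{"delta_pos":[0.5,0,0],"spin":0,"gripper":0.5},{"delta_pos":[0.5,0,0],"spin":0,"gripper":0.5}]'
python3 -m pendant '[{"delta_pos":[0.5,0,0],"spin":0,"gripper":0.5},{"delta_pos":[0.5,0,0],"spin":0,"gripper":0.5},{"delta_pos":[0.5,0,0],"spin":0,"gripper":0.5},{"delta_pos":[0.5,0,0],"spin":0,"gripper":0.5},{"delta_pos":[0.5,0,0],"spin":0,"gripper":0.5},{"delta_pos":[0.5,0,0],"spin":0,"gripper":0.5},{"delta_pos":[0.4,0,0],"spin":0,"gripper":0.5},{"delta_pos":[0.2,0,0],"spin":0,"gripper":0.5},{"delta_pos":[0,0,0],"spin":0,"gripper":0.5}]'
python3 -m pendant '[{"delta_pos":[-0.5,0,0],"spin":0,"gripper":0.5},{"delta_pos":[-1,0,0],"spin":0,"gripper":0.5},{"delta_pos":[-1.5,0,-1],"spin":0,"gripper":0.7},{"delta_pos":[-2,0,-2],"spin":0,"gripper":1},{"delta_pos":[0,0,-3],"spin":0,"gripper":1},{"delta_pos":[0,0,-3],"spin":0,"gripper":1},{"delta_pos":[0,0,0],"spin":0,"gripper":1}]'
python3 - <<'E'
from h import *
go((0,-330),.2)
cv2.imwrite("pics/t2.png",bot.capture("top")[:,:,::-1]);cv2.imwrite("pics/s2.png",bot.capture("side")[:,:,::-1])
cv2.imwrite("pics/t2z.png",cv2.resize(cv2.imread("pics/t2.png")[150:350,180:520],None,fx=2.3,fy=2.3))
cv2.imwrite("pics/s2z.png",cv2.resize(cv2.imread("pics/s2.png")[100:400,215:515],None,fx=2,fy=2))
E
```

```text
t: 5.5
ee_pos: [0.4918, 0.0485, 0.1392]
orientation: [[-0.081, 0.997, -0.001], [0.997, 0.081, 0.0], [0.0, -0.0, -1.0]]
ft_force: [0.0, -0.6, -1.6]
finger_gap: 0.0428
finger_force: 0.3
t: 6.25
ee_pos: [0.489, 0.0843, 0.1393]
orientation: [[-0.081, 0.997, -0.0], [0.997, 0.081, 0.0], [0.0, -0.0, -1.0]]
ft_force: [0.2, -0.1, 0.8]
finger_gap: 0.0424
finger_force: 0.0
t: 6.83
ee_pos: [0.4967, 0.0319, 0.2343]
orientation: [[-0.079, 0.997, 0.011], [0.997, 0.079, -0.002], [-0.003, 0.011, -1.0]]
ft_force: [1.2, -0.8, -0.4]
finger_gap: -0.0003
finger_force: 0.0
t 6.8333 tcp [0.4967 0.0319 0.2343] in unit mm [ -6.52   -43.6467 234.3281] yaw of tool y vs unit 0.037753243069955644 F [ 1.1591 -0.7674 -0.4126] gap -0.0002854572861830633
to go cm [-28.626    0.5954   3.5196]
```

View pics/s2z.png

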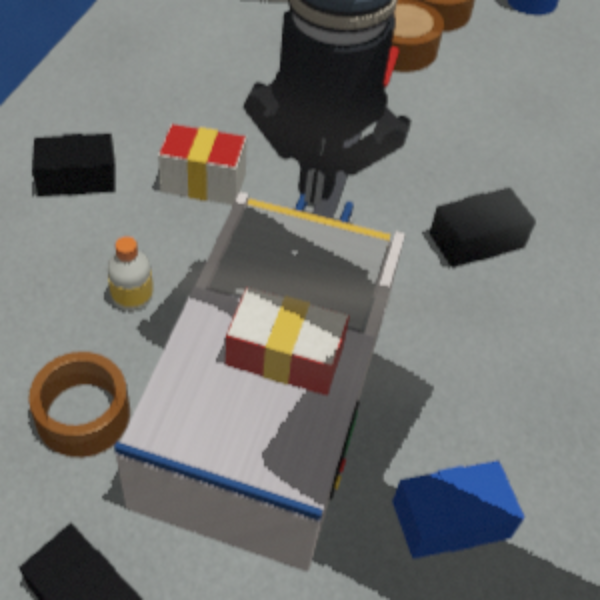

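The side view shows the pack flat on the deck, with its lower left-hand edge running from about (226,363) to (330,392) in the crop. I'll compute where it lies on the deck.

```bash
python3 - <<'E'
from h import *
for p,z in(((226,363),.102),((330,392),.102),((244,291),.147),((348,318),.147)):
    q=(np.array(p)+.5)/2-.5+[215,100]
    r=least_squares(lambda v:proj("side",[v[0],v[1],z])[0]-q,[.5,.1]).x
    print((np.r_[r,0]-UO)@UR*1e3)
E
```

```text
[30.2745 69.4733  0.    ]
[-61.2777  67.2916   0.    ]
[30.5899 23.5189  0.    ]
[-59.5338  21.3349   0.    ]
```

View pics/t2z.png

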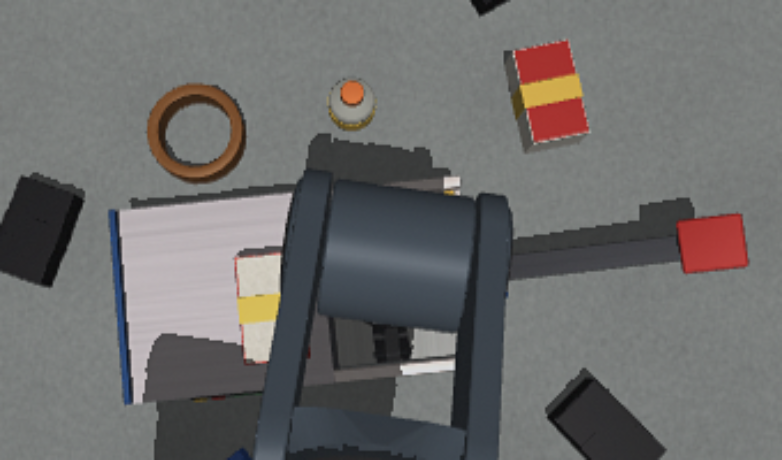

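The pack spans about y = 19 to 70 mm of the unit, so it is wholly on the deck and short of the stop. The bystanders haven't moved, and the pad is at (713,243) in the crop, unobstructed. Now I move to the pad.

```bash
python3 -m pendant '[{"delta_pos":[-3.6,0.1,0],"spin":0,"gripper":1},{"delta_pos":[-3.6,0.1,0],"spin":0,"gripper":1},{"delta_pos":[-3.6,0.1,0],"spin":0,"gripper":1},{"delta_pos":[-3.6,0.1,0],"spin":0,"gripper":1},{"delta_pos":[-3.6,0.1,0],"spin":0,"gripper":1},{"delta_pos":[-3.6,0.1,0],"spin":0,"gripper":1},{"delta_pos":[-3.6,0,0],"spin":0,"gripper":1},{"delta_pos":[-3.4,0,0],"spin":0,"gripper":1},{"delta_pos":[0,0,2],"spin":0,"gripper":1},{"delta_pos":[0,0,2],"spin":0,"gripper":1},{"delta_pos":[0,0,0],"spin":0,"gripper":1},{"delta_pos":[0,0,0],"spin":0,"gripper":1}]'
python3 - <<'E'
from h import *
go((0,-330),.162)
cv2.imwrite("pics/w3.png",bot.capture("wrist")[:,:,::-1])
E
```

```text
t: 7.93
ee_pos: [0.5206, -0.25, 0.1869]
orientation: [[-0.08, 0.997, -0.005], [0.997, 0.08, 0.004], [0.004, -0.005, -1.0]]
ft_force: [0.7, 0.4, 0.7]
finger_gap: 0.0003
finger_force: 0.0
t 7.9333 tcp [ 0.5206 -0.25    0.1869] in unit mm [  -4.887  -326.5657  186.9049] yaw of tool y vs unit 0.10837132058259957 F [0.694  0.3899 0.7395] gap 0.00025737398937340105
to go cm [-0.3547  0.4998  2.4867]
```

View pics/w3.png

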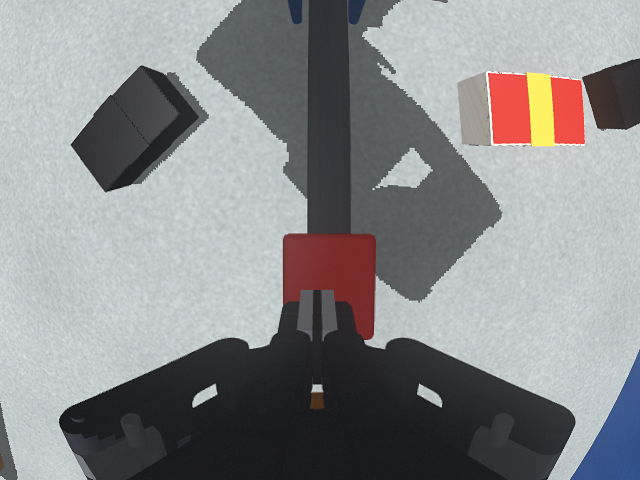

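The closed fingertips (317,295) are over the red pad (284–376, 235–340), about 5 mm off its centreline. I'll correct that and press down in steps, watching the force.

```bash
python3 -m pendant '[{"delta_pos":[-0.2,0.25,1],"spin":0,"gripper":1},{"delta_pos":[-0.2,0.25,0.9],"spin":0,"gripper":1},{"delta_pos":[0,0,0.6],"spin":0,"gripper":1},{"delta_pos":[-0.1,0,0.6],"spin":0,"gripper":1},{"delta_pos":[-0.1,0,0.6],"spin":0,"gripper":1},{"delta_pos":[-0.1,0,0.6],"spin":0,"gripper":1},{"delta_pos":[-0.1,0,0.6],"spin":0,"gripper":1},{"delta_pos":[-0.1,0,0.6],"spin":0,"gripper":1},{"delta_pos":[0,0,0.6],"spin":0,"gripper":1},{"delta_pos":[0,0,0],"spin":0,"gripper":1}]'
python3 -m pendant '[{"delta_pos":[0,0,0.6],"spin":0,"gripper":1},{"delta_pos":[0,0,0.6],"spin":0,"gripper":1},{"delta_pos":[0,0,0.6],"spin":0,"gripper":1},{"delta_pos":[0,0,0.6],"spin":0,"gripper":1},{"delta_pos":[0,0,0.6],"spin":0,"gripper":1},{"delta_pos":[0,0,0],"spin":0,"gripper":1}]'
python3 -c "
from h import *
go((0,-335),.075)"
```

```text
t: 8.82
ee_pos: [0.5289, -0.2607, 0.1285]
orientation: [[-0.082, 0.997, 0.002], [0.997, 0.082, -0.003], [-0.003, 0.002, -1.0]]
ft_force: [-1.1, -4.1, 5.5]
finger_gap: -0.0002
finger_force: 2.4
t: 9.32
ee_pos: [0.5289, -0.261, 0.0986]
orientation: [[-0.081, 0.997, 0.002], [0.997, 0.081, -0.003], [-0.003, 0.002, -1.0]]
ft_force: [0.6, -3.8, 3.7]
finger_gap: 0.0
finger_force: 2.0
t 9.3167 tcp [ 0.5289 -0.261   0.0986] in unit mm [   2.544  -338.1102   98.6136] yaw of tool y vs unit 0.15289584047940163 F [ 0.6476 -3.773   3.6783] gap 2.011607119643603e-05
to go cm [ 0.3193 -0.2583  2.3598]
```

```bash
python3 -m pendant '[{"delta_pos":[0.1,0,0.5],"spin":0,"gripper":1},{"delta_pos":[0.1,0,0.5],"spin":0,"gripper":1},{"delta_pos":[0.1,0,0.5],"spin":0,"gripper":1},{"delta_pos":[0,0,0.4],"spin":0,"gripper":1},{"delta_pos":[0,0,0],"spin":0,"gripper":1},{"delta_pos":[0,0,0],"spin":0,"gripper":1}]'
python3 -m pendant '[{"delta_pos":[0,0,0.2],"spin":0,"gripper":1},{"delta_pos":[0,0,0.2],"spin":0,"gripper":1},{"delta_pos":[0,0,0],"spin":0,"gripper":1},{"delta_pos":[0,0,0],"spin":0,"gripper":1}]'
```

```text
t: 9.82
ee_pos: [0.5288, -0.2573, 0.08]
orientation: [[-0.081, 0.997, 0.002], [0.997, 0.081, -0.002], [-0.002, 0.002, -1.0]]
ft_force: [1.0, -4.1, 3.4]
finger_gap: -0.0003
finger_force: 2.1
t: 10.15
ee_pos: [0.5288, -0.2567, 0.0761]
orientation: [[-0.081, 0.997, 0.002], [0.997, 0.081, -0.001], [-0.002, 0.002, -1.0]]
ft_force: [1.1, -3.3, 5.3]
finger_gap: 0.0001
finger_force: 2.8
```

Not on the stop yet, so I'll creep on.

```bash
for i in 1; do python3 -m pendant '[{"delta_pos":[0,0,0.1],"spin":0,"gripper":1},{"delta_pos":[0,0,0.1],"spin":0,"gripper":1},{"delta_pos":[0,0,0],"spin":0,"gripper":1},{"delta_pos":[0,0,0],"spin":0,"gripper":1}]'; done
python3 -m pendant '[{"delta_pos":[0,0,0.1],"spin":0,"gripper":1},{"delta_pos":[0,0,0],"spin":0,"gripper":1},{"delta_pos":[0,0,0],"spin":0,"gripper":1}]'
```

```text
t: 10.48
ee_pos: [0.5288, -0.2567, 0.0752]
orientation: [[-0.081, 0.997, 0.002], [0.997, 0.081, -0.001], [-0.002, 0.002, -1.0]]
ft_force: [-0.5, -2.4, 11.1]
finger_gap: -0.0001
finger_force: 5.9
t: 10.73
ee_pos: [0.5288, -0.2566, 0.0747]
orientation: [[-0.081, 0.997, 0.003], [0.997, 0.081, -0.002], [-0.002, 0.003, -1.0]]
ft_force: [-0.8, -0.7, 15.8]
finger_gap: 0.0004
finger_force: 7.5
```

The force is rising with hardly any travel at the expected height, so this is the stop. I'll add a bit of preload and check.

```bash
python3 -m pendant '[{"delta_pos":[0,0,0.1],"spin":0,"gripper":1},{"delta_pos":[0,0,0.1],"spin":0,"gripper":1},{"delta_pos":[0,0,0],"spin":0,"gripper":1},{"delta_pos":[0,0,0],"spin":0,"gripper":1},{"delta_pos":[0,0,0],"spin":0,"gripper":1},{"delta_pos":[0,0,0],"spin":0,"gripper":1}]'
python3 - <<'E'
from h import *
cv2.imwrite("pics/s4.png",cv2.resize(bot.capture("side")[100:400,215:515,::-1],None,fx=2,fy=2))
s=bot.observe();print(s['ee_pos'],s['ft_force'])
E
```

```text
t: 11.23
ee_pos: [0.5288, -0.2565, 0.0738]
orientation: [[-0.081, 0.997, 0.003], [0.997, 0.081, -0.002], [-0.002, 0.003, -1.0]]
ft_force: [-1.8, -0.5, 22.0]
finger_gap: -0.0002
finger_force: 10.6
[ 0.5289 -0.2565  0.0738] [-1.9702 -0.0872 22.4865]
```

View pics/s4.png

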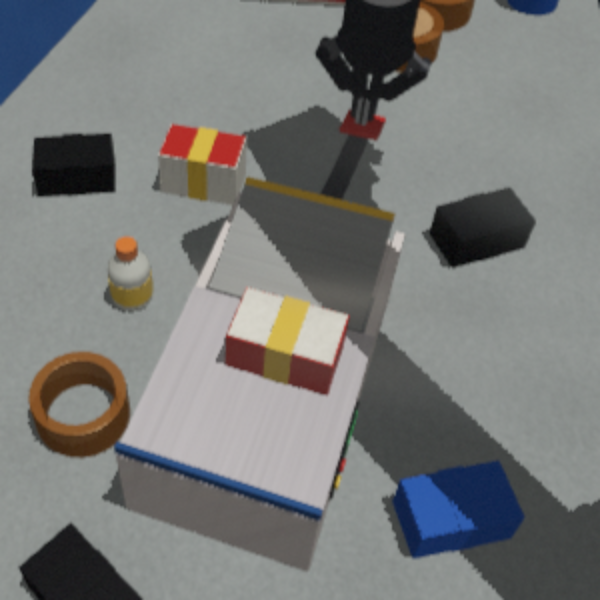

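The side view shows the flap up: its yellow edge has moved from row about 203 to about 181 in the crop, which matches a 43 mm rise. The pack is flat on the deck, the bystanders are untouched and the pad is held at 22 N on the stop. I'm handing in.

```bash
python3 -c "
from plant import bot
print(bot.sign_off())"
```

```text
the job is handed in; nothing more can be done
None
```

The job is handed in: the pack was pushed flat and wholly onto the deck, and the lever pad is held on its stop at about 22 N with the flap raised about 43 mm; the spare pack, glue bottle and tape roll were left where they were.

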